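# Wedge the wobbly still-life stand

### The arm

A 7-joint arm with a two-finger parallel gripper is mounted at the origin on the work surface. World frame = base frame: x ahead of the robot, y to its left, z up, the work surface at z = 0. Lengths are in m, angles in degrees, forces in N, time in s.
With the tool pointing down it reaches from about 0.425 to 0.875 m from the base axis. Payload 4.7 kg.
Tool frame: the origin (TCP) lies at the very end of the fingers, on their centre line; the grasp point (between the pads) lies 19 mm behind it; z points along the fingers, y is the direction in which the jaws open and shut (so a half turn about z gives the same grasp; the last joint's range is limited). The gripper opens to 87 mm and grips with 3 to 60 N. Pads are 19 mm wide; open, the fingers measure 117 mm over their backs; the gripper's body (75 mm by 190 mm) begins 51 mm behind the grasp point.
Start: joints at [-63.707, 18.392, -4.016, 83.108, 1.295, 78.541, -3.26], TCP at [0.28, 0.587, 0.223] pointing down, gripper open.
Joint ranges: [-163.93, 163.93], [-17.29, 119.83], [-79.2, 71.16], [3.27, 140.29], [-89.18, 269.18], [5.43, 117.66], [-154.24, 154.24]. Speed limits (degrees/s): [147.25, 147.25, 180, 180, 180, 180, 180].

### API

Orientations are given as [roll, pitch, yaw] about the fixed x, y, z axes, in that order (R = Rz(yaw) Ry(pitch) Rx(roll)).
In Python, from cell import * gives the robot as it stands.
- The arm moves only by the tool drive_tool, never from a script. Its argument "moves" is text: rows parted by semicolons, each of 5 numbers parted by spaces: the shift along the tool's x, y, z in m, then the turn about the tool's z in degrees, then the gripper's target within -1 to 1 (fully open at 1, half-way at 0, shut at -1). In form: x y z yaw fingers; .... A call has exactly 8 rows; each row is the pose to reach, as a shift and turn from the pose commanded when the call began, along the tool's axes at that moment; what a row does not reach only later rows make up. A row lasts 1/10 s, in which the tool goes at most 50 mm and 8.59 degrees, less where a joint would pass 70% of its speed; a pose out of reach is approached as far as the arm can. A call with a gripper value outside its range is refused whole. The fingers move at their own pace and stop on an object; "grip_force" is the grip in N (left out, the last holds). Time passes only in rows, so rows that repeat a pose let the fingers close, or fill a call up. It gives the time, the measured TCP pose, the force and the opening at its end, in the units of the state.
- get_obs(): the state, without advancing time (a new reading comes with each control period).
- read_camera(name): name is "scene" or "top" or "wrist"; returns (picture, depth): 480x640x3 uint8, red, green, blue; 480x640 float32, m along the optical axis (not along the pixel's ray), 0 where there is no reading.
- calibration(name): a dict with "intrinsics" (3x3 intrinsics, pixels), "cam_to_world" (4x4, takes a point from camera to world coordinates); the wrist camera has in their place "T_tool_cam" (4x4, takes a point from camera to tool coordinates, whose origin is the TCP and whose axes are the flange's). Camera axes: x right, y up, looking along -z (the intrinsics and any distortion apply to the point x, -y, -z); pixel columns grow to the right and rows downward; lengths in m; the calibration is good to about 2 mm. A picture is of the moment at which its call begins: read the wrist's pose just before it. calibration takes no time and is no camera call.
- sign_off(): hands the job in, once; it reports no verdict.
Trained networks look in the newest picture that a camera, given by its name, has taken for a name from the list of things; names that differ only in an ending like _2 or _b are one class to them, and where a whole thing is asked for, a point or a joint stands for the part that bears it (a point fixed in the world has none). Each returns a list of dicts, best first, with "conf" (0 to 1); they miss things now and then, are a little off and sometimes report something else, mostly with a low value. They report only what shows in the picture. A call takes as long as a camera call. They do not tell look-alikes from the thing itself.
- search_frame(camera, name): "uv" ([column, row] in pixels, amid what is visible of it).
- pinpoint(camera, name): "uv" ([column, row] in pixels: a listed point, or the origin of a listed thing).
The state is a dict: "time_s": time; "qpos": joint angles; "joint_velocities": joint speeds; "effort": joint torques, N m; "tool_pos": TCP position; "tool_rot": TCP orientation; "force": force on the tool from outside, world axes, zero at the start; "wrist_torque": the same for the moment, N m; "grip_width": finger opening in m.
Only numpy, scipy, OpenCV 4.12 (cv2) and the standard library are available. Lean on these libraries where they do the work, as an engineer would, in place of code of your own. Each camera call takes 0.05 s, during which the arm holds its last target. There are 200 camera calls.

### The job

The still-life stand rocks because one of its four arms has lost its rubber pad. Without picking anything up, push the wooden wedge, thin edge first, under that bare foot with the fingertips until it is snug and the stand sits level and no longer rocks; then press down firmly with a fingertip on the end of that arm, above the wedge, to check that it does not give, and let go. Do not shift the stand or disturb the other things on the table.

Things in the scene. Friction and masses are not known exactly. Their poses are not given: they have to be found in the camera images.
- stand: Turntable stand, 2.4 kg, loose: four flat bare-metal arms in a plus, each 30 mm wide, reaching 153 mm from the middle, tops 28 mm above the table. Arms along its own x, -x and -y stand on black rubber pads (38 mm wide, 16 mm high, 140 mm out; bolt head above); the arm along its own +y has lost its pad, has no bolt head and hangs clear of the table. Origin: middle, at table height; z up.
- disc_top (a point): Centre of the top of the stand's wooden disc, 160 mm across, 66 mm above the table; a white plaster vase is fixed on it (82 mm wide, 118 mm tall, axis 6 mm towards the stand's -y).
- bare_foot (a point): Lowest point of the rounded steel foot (ball, radius 8.5 mm) under the arm without a pad: 140 mm from the stand's middle, 10 mm above the table at the start. The wedge goes under this. With nothing under it, a press of about 3 N on this arm tips the stand about 4 degrees.
- press_spot (a point): Top face of that same arm straight above the foot, 28 mm above the table: where to press for the check (flat, 30 mm wide, ends 13 mm further out).
- wedge: Wooden wedge 110 x 50 mm, 90 g, flat on the table. Own y along its length: thin edge (3 mm) at y=-55 mm, upright thick end (25 mm high) at y=+55 mm. Origin: middle of the underside, z up. Starts with thin edge roughly towards the bare foot. Slides under 1 N; meets the foot when that is at y=-21 mm; then the push climbs steeply: 10 N is snug, over 20 N may lift or shift the stand. Stays where pushed.
- pot_a: closed paint pot with white lid, 50 mm across, 42 mm tall, standing beside the stand; a bystander. Origin: centre of its underside, z up.
- pot_b: closed paint pot with white lid, 50 mm across, 42 mm tall, standing beside the stand; a bystander. Origin: centre of its underside, z up.
- offcut: flat rectangular wood offcut 35 x 70 x 18 mm (no slope: not the wedge); a bystander. Origin: centre of its underside, z up.
- brush: broad flat brush 220 mm long, 42 mm wide, 20 mm thick, lying; a bystander. Origin: centre of its underside, z up.
- tube_a: closed metal paint tube, 113 mm long, 38 mm wide, 22 mm thick, lying; a bystander. Origin: centre of its underside, z up.
- tube_b: closed metal paint tube, 113 mm long, 38 mm wide, 22 mm thick, lying; a bystander. Origin: centre of its underside, z up.
- brush_can: open steel can, 72 mm across, 105 mm tall, full of brushes that stick up to 225 mm; a bystander. Origin: centre of its underside, z up.
Not all that is in view belongs to the job. What is shaped like the wedge but green or red is not meant.

How it is judged (in metres and radians):
On the way, in this order (a step that is already met when the one before it is completed fails the run):
1. the wedge, pushed in along the table, has come snugly under the bare foot while the fingers are off the stand (y of bare_foot in the frame of wedge between -0.03 and -0.004 m and x of bare_foot in the frame of wedge between -0.022 and 0.022 m and height (world z) of wedge below 0.004 m and angle between wedge's own z axis and vertical below 0.04 rad and angle between stand's own z axis and vertical below 0.012 rad and contact force between the fingers and stand below 0.5 N and linear speed of wedge below 0.02 m/s), for 0.2 s.
2. a fingertip presses on the end of that arm with more than 4 N and the stand stays level (within 0.7 degrees) (y of bare_foot in the frame of wedge between -0.03 and -0.004 m and x of bare_foot in the frame of wedge between -0.022 and 0.022 m and angle between stand's own z axis and vertical below 0.012 rad and contact force between the fingers and stand above 4 N and contact force between wedge and stand above 1 N and horizontal distance between the grasp point and press_spot below 0.05 m), for 0.2 s.
At the end, for the whole second after the job is handed in: The wedge lies flat on the table with the bare foot over it, the foot between 25 and 51 mm in from the thin edge and within 22 mm of its centre line; the stand is level within 0.7 degrees (0.012 rad), has not moved more than 25 mm, and everything is at rest (y of bare_foot in the frame of wedge between -0.03 and -0.004 m and x of bare_foot in the frame of wedge between -0.022 and 0.022 m and height (world z) of wedge below 0.004 m and angle between wedge's own z axis and vertical below 0.04 rad and angle between stand's own z axis and vertical below 0.012 rad and linear speed of each of wedge, stand below 0.01 m/s and distance of stand from where it was at the start of the episode below 0.025 m); the robot touches nothing.
It fails at once if the wedge is lifted off the table or tipped up (height (world z) of wedge above 0.012 m or angle between wedge's own z axis and vertical above 0.2 rad).
It fails at once if the stand is shifted by more than 25 mm, lifted or tipped over (distance of stand from where it was at the start of the episode above 0.025 m or height (world z) of stand above 0.012 m or angle between stand's own z axis and vertical above 0.14 rad).
It fails at once if another thing on the table is moved by more than 30 mm (distance of any of pot_a, pot_b, offcut, brush, tube_a, tube_b, brush_can from where it was at the start of the episode above 0.03 m).
It also fails if it takes over 43 s, if anything falls off the work surface, if the arm or the gripper's body presses on something with over 40 N, if the wrist force passes 120 N, or if a joint passes its speed limit or range.

## Working session

There is one attempt and no reset: what is moved stays moved. The work goes in short steps, Python scripts to look and compute and a tool call to move; the robot and the scene stay as the last step left them, time stands still between calls to the robot, and variables do not carry over. Pictures are saved under pics/ and viewed, about 8 in all and at most 12, crops included, and the job is handed in when it is done.

Besides the shell and the picture viewer there is one more tool, called after ">>>" in YAML: its name, and indented under it one key for each argument. drive_tool: Moves the arm, as the interface text tells. Its arguments: {"type":"object","properties":{"moves":{"type":"string"},"grip_force":{"type":"number"}},"required":["moves"]}

```bash
mkdir -p pics; cat > h.py <<'E'
from cell import *
import numpy as np, cv2
from scipy.spatial.transform import Rotation as R
def K(cam):
    c=calibration(cam); Km=np.array(c["intrinsics"])
    if "cam_to_world" in c: T=np.array(c["cam_to_world"])
    else:
        o=get_obs(); A=np.eye(4); A[:3,:3]=R.from_euler('xyz',o["tool_rot"],degrees=True).as_matrix(); A[:3,3]=o["tool_pos"]
        T=A@np.array(c["T_tool_cam"])
    return Km,T
def cloud(cam,d,KT=None):
    Km,T=KT or K(cam); v,u=np.mgrid[:480,:640]
    P=np.stack([(u-Km[0,2])/Km[0,0]*d,-(v-Km[1,2])/Km[1,1]*d,-d],-1)
    W=P@T[:3,:3].T+T[:3,3]; W[d==0]=np.nan; return W
def onplane(cam,uv,z,KT=None):
    Km,T=KT or K(cam); r=T[:3,:3]@np.array([(uv[0]-Km[0,2])/Km[0,0],-(uv[1]-Km[1,2])/Km[1,1],-1]); return T[:3,3]+r*(z-T[2,3])/r[2]
E
python3 - <<'E'
from h import *
o=get_obs(); print(o)
for c in ["scene","top"]:
    p,d=read_camera(c); cv2.imwrite(f"pics/{c}0.png",p[:,:,::-1]); np.savez(f"{c}0.npz",p=p,d=d)
    print(c,K(c)[1].round(3).tolist(), calibration(c).keys())
    for n in ["stand","bare_foot","press_spot","disc_top","wedge","pot_a","offcut","brush","tube_a","brush_can"]:
        W=cloud(c,d)
        for r in pinpoint(c,n)[:4]:
            u,v=np.round(r["uv"]).astype(int); print(n,round(r["conf"],2),u,v,W[min(v,479),min(u,639)].round(3))
E
```

```text
{'time_s': 0.0, 'qpos': array([-63.70584211,  18.43889485,  -4.01463292,  83.17586118,
         1.29752914,  78.54180307,  -3.26024712]), 'joint_velocities': array([ 3.53425046e-02, -2.53004353e-02, -9.60542615e-02, -3.79197181e-02,
       -4.83375853e-05,  6.82214329e-02, -8.30935593e-02]), 'effort': array([-7.37457549e-05, -4.91287887e+01, -4.03820481e-01, -3.12530994e+01,
       -6.38653035e-02,  4.40971262e-02,  1.84096075e-04]), 'tool_pos': array([0.27951742, 0.5862015 , 0.22145489]), 'tool_rot': array([-1.79888825e+02,  8.63199104e-03,  1.54515026e+02]), 'force': array([ 0.22395826, -0.20855986, -0.29073761]), 'wrist_torque': array([0.03558482, 0.04888854, 0.06885375]), 'grip_width': 0.08689356501323983}
scene [[-0.263, -0.781, 0.566, 1.091], [0.965, -0.208, 0.161, 0.108], [-0.008, 0.589, 0.808, 0.859], [0.0, 0.0, 0.0, 1.0]] dict_keys(['intrinsics', 'cam_to_world'])
stand 0.71 284 258 [ 0.593 -0.107  0.067]
bare_foot 0.98 340 279 [0.588 0.006 0.029]
press_spot 0.86 341 276 [0.58  0.006 0.029]
disc_top 0.75 283 237 [ 0.575 -0.111  0.112]
wedge 0.97 383 305 [0.617 0.099 0.017]
we
[... 610 characters left out ...]
bare_foot 0.69 294 233 [0.576 0.009 0.032]
press_spot 0.75 296 233 [0.576 0.003 0.032]
disc_top 0.57 347 241 [ 0.541 -0.125  0.182]
disc_top 0.22 297 237 [0.565 0.001 0.029]
wedge 0.75 246 278 [0.455 0.137 0.013]
wedge 0.7 261 227 [0.593 0.1   0.012]
wedge 0.64 242 177 [0.731 0.155 0.015]
wedge 0.58 348 245 [ 0.531 -0.127  0.187]
pot_a 0.79 323 200 [ 0.664 -0.068  0.041]
pot_a 0.76 307 266 [ 0.487 -0.028  0.043]
pot_a 0.19 190 177 [0.729 0.297 0.014]
offcut 0.93 294 189 [0.699 0.012 0.014]
brush 0.68 190 178 [0.725 0.295 0.019]
brush 0.59 292 189 [0.698 0.017 0.018]
brush 0.32 294 237 [0.565 0.009 0.031]
tube_a 0.96 459 324 [ 0.338 -0.434  0.019]
brush_can 0.74 460 217 [ 0.622 -0.435  0.041]
```

View pics/scene0.png

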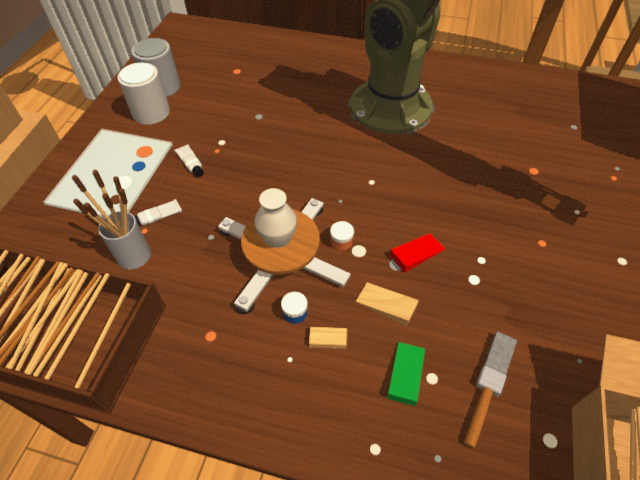

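View pics/top0.png

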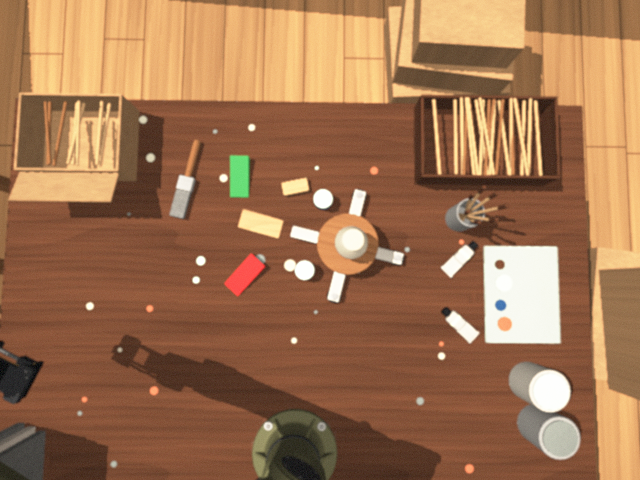

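```bash
python3 - <<'E'
from h import *
for c in ["scene","top","wrist"]: print(c,{k:np.array(v).round(3).tolist() for k,v in calibration(c).items()})
for c in ["scene","top"]:
    z=np.load(c+"0.npz"); W=cloud(c,z["d"]); p=z["p"]
    # white lids
    m=(p.min(-1)>170)&(abs(W[...,2]-.042)<.01)&(W[...,1]>-.12)&(W[...,1]<.05)
    n,l,s,ce=cv2.connectedComponentsWithStats(m.astype(np.uint8))
    for i in range(1,n):
        if s[i,4]>40: print(c,"lid",np.nanmean(W[l==i],0).round(3),s[i,4])
    t=W[(abs(W[...,2])<.02)&(W[...,0]>.4)&(W[...,0]<.8)&(abs(W[...,1])<.3)]; print("table z",np.median(t[:,2]))
E
```

```text
scene {'intrinsics': [[489.029, 0.0, 319.747], [0.0, 489.029, 241.901], [0.0, 0.0, 1.0]], 'cam_to_world': [[-0.263, -0.781, 0.566, 1.091], [0.965, -0.208, 0.161, 0.108], [-0.008, 0.589, 0.808, 0.859], [0.0, 0.0, 0.0, 1.0]]}
top {'intrinsics': [[438.059, 0.0, 325.757], [0.0, 438.059, 248.273], [0.0, 0.0, 1.0]], 'cam_to_world': [[0.01, 0.997, -0.08, 0.442], [-1.0, 0.01, 0.008, -0.068], [0.008, 0.08, 0.997, 1.198], [0.0, 0.0, 0.0, 1.0]]}
wrist {'intrinsics': [[407.358, 0.0, 318.272], [0.0, 407.358, 245.421], [0.0, 0.0, 1.0]], 'T_tool_cam': [[-0.0, 0.964, 0.265, 0.073], [1.0, 0.0, 0.001, 0.001], [0.001, 0.265, -0.964, -0.162], [0.0, 0.0, 0.0, 1.0]]}
scene lid [ 0.48  -0.018  0.044] 339
scene lid [ 0.671 -0.064  0.043] 465
table z 0.0018313192064995931
top lid [ 0.667 -0.066  0.042] 270
top lid [ 0.477 -0.02   0.042] 280
table z 0.0009008852482923491
```

The scene picture shows the plain wooden wedge at (387,302), bare arm tip at (340,272), pots close to either side of the arm at (342,235) and (295,307); red and green look-alikes at (417,251) and (407,373). The top view agrees (wedge at (261,223), arm end at (297,234)).

```bash
python3 - <<'E'
from h import *
for c in ["scene","top"]:
    z=np.load(c+"0.npz"); W=cloud(c,z["d"]); p=z["p"].astype(int); hsv=cv2.cvtColor(z["p"],cv2.COLOR_RGB2HSV)
    x,y,h=W[...,0],W[...,1],W[...,2]
    m=(p[...,0]>160)&(p[...,0]-p[...,2]>40)&(p[...,1]>110)&(x>.53)&(x<.66)&(y>.03)&(y<.18)&(h<.04)
    A=W[m]; r=cv2.minAreaRect(A[:,:2].astype(np.float32)); print(c,"wedge",m.sum(),r,A.mean(0).round(3))
    a=np.linalg.svd(A[:,:2]-A[:,:2].mean(0),full_matrices=False)[2][0]; a=a*np.sign(a[1]); t=(A[:,:2]-A[:,:2].mean(0))@a
    for lo in np.arange(-.06,.06,.02): 
        k=(t>=lo)&(t<lo+.02); print(round(lo,2),k.sum(),np.median(A[k,2]).round(4) if k.any() else '')
    # arms
    m=(abs(h-.028)<.006)&(hsv[...,1]<70)&(hsv[...,2]>120)&(np.hypot(x-.545,y+.125)<.2)&(np.hypot(x-.545,y+.125)>.075)
    n,l,s,ce=cv2.connectedComponentsWithStats(m.astype(np.uint8))
    for i in range(1,n):
        if s[i,4]>60: B=W[l==i]; print("arm",s[i,4],B.mean(0).round(3),cv2.minAreaRect(B[:,:2].astype(np.float32)))
    # disc
    m=(abs(h-.066)<.005)&(np.hypot(x-.56,y+.12)<.13); (cx,cy),rr=cv2.minEnclosingCircle(W[m][:,:2].astype(np.float32)); print("disc",cx,cy,rr)
E
```

```text
scene wedge 1282 ((0.5973560214042664, 0.10451163351535797), (0.11013457179069519, 0.06545784324407578), 76.05516815185547) [0.605 0.105 0.016]
-0.06 187 0.0066
-0.04 221 0.01
-0.02 227 0.0144
0.0 229 0.0181
0.02 239 0.0222
0.04 179 0.0253
arm 211 [ 0.427 -0.098  0.03 ] ((0.4247000515460968, -0.10016464442014694), (0.030322812497615814, 0.05190642923116684), 76.77223205566406)
arm 258 [ 0.52  -0.25   0.029] ((0.5185016989707947, -0.25133851170539856), (0.05912918597459793, 0.02995193377137184), 76.36506652832031)
arm 486 [ 0.577 -0.017  0.029] ((0.5753098726272583, -0.018620964139699936), (0.07498425990343094, 0.03044361248612404), 76.28358459472656)
arm 557 [ 0.657 -0.155  0.029] ((0.6564694046974182, -0.15681660175323486), (0.030179746448993683, 0.08306269347667694), 76.56182098388672)
disc 0.5475941896438599 -0.1304275244474411 0.08083602041006088
top wedge 900 ((0.60537189245224, 0.10422158241271973), (0.12284909933805466, 0.05749421566724777), 74.65706634521484) [0.604 0.102 0.013]
-0.06 140 0.0042
-0.04 153 0.0085
-0.02 154 0.0124
0.0 159 0.0168
0.02 158 0.0202
0.04 116 0.0233
arm 256 [ 0.66  -0.159  0.028] ((0.6616407632827759, -0.15953220427036285), (0.02952311374247074, 0.0672760084271431), 76.04373168945312)
arm 296 [ 0.573 -0.018  0.028] ((0.5733397006988525, -0.017683278769254684), (0.07195359468460083, 0.03020172193646431), 76.43705749511719)
arm 278 [ 0.517 -0.245  0.029] ((0.5176966786384583, -0.24593648314476013), (0.07029811292886734, 0.030090803280472755), 75.63127136230469)
arm 304 [ 0.434 -0.104  0.029] ((0.4337753355503082, -0.1039612740278244), (0.029779229313135147, 0.0745464339852333), 76.2093505859375)
disc 0.5459280610084534 -0.13134515285491943 0.0800086185336113
```

>>> drive_tool:
  moves: "-0.036 -0.015 0 5 -0.54; -0.072 -0.03 0 10 -0.54; -0.108 -0.045 0 15 -0.54; -0.144 -0.06 0 20 -0.54; -0.18 -0.075 0 25 -0.54; -0.216 -0.09 0 30 -0.54; -0.252 -0.105 0 35 -0.54; -0.288 -0.12 0 40 -0.54"
  grip_force: 20

```text
time_s: 1.9
tool_pos: [0.489, 0.3532, 0.2228]
tool_rot: [180.0, -0.0, 114.3]
force: [0.5, 0.2, -0.2]
grip_width: 0.031
```

>>> drive_tool:
  moves: "-0.028 0.009 0.01 5.5 -0.54; -0.057 0.018 0.02 11 -0.54; -0.085 0.026 0.03 16.5 -0.54; -0.114 0.035 0.045 22 -0.54; -0.142 0.044 0.06 27.5 -0.54; -0.171 0.053 0.08 33 -0.54; -0.199 0.0615 0.1 38.3 -0.54; -0.199 0.0615 0.1 38.3 -0.54"

```text
time_s: 2.7
tool_pos: [0.6274, 0.1925, 0.1193]
tool_rot: [-179.9, 0.4, 75.7]
force: [-0.1, -0.3, -0.5]
grip_width: 0.0202
```

```bash
python3 - <<'E'
from h import *
o=get_obs(); KT=K("wrist"); p,d=read_camera("wrist"); cv2.imwrite("pics/w1.png",p[:,:,::-1]); print(o["tool_pos"],o["tool_rot"],o["grip_width"])
W=cloud("wrist",d,KT); p=p.astype(int); x,y,h=[W[...,i] for i in range(3)]
m=(p[...,0]>140)&(p[...,0]-p[...,2]>35)&(p[...,1]>100)&(x>.53)&(x<.68)&(y>.03)&(y<.18)&(h<.035)
A=W[m]; print("wedge",m.sum(),cv2.minAreaRect(A[:,:2].astype(np.float32)),A[:,2].max())
B=A[A[:,2]>.022]; print("thick end",B.mean(0))
E
```

```text
[0.62736921 0.19246675 0.11926447] [-179.91067263    0.35879381   75.72505992] 0.02016192916055285
wedge 10002 ((0.6043381690979004, 0.11686031520366669), (0.12627898156642914, 0.14815135300159454), 89.99993133544922) 0.026433586073851267
thick end [0.61604781 0.14792487 0.02366256]
```

View pics/w1.png

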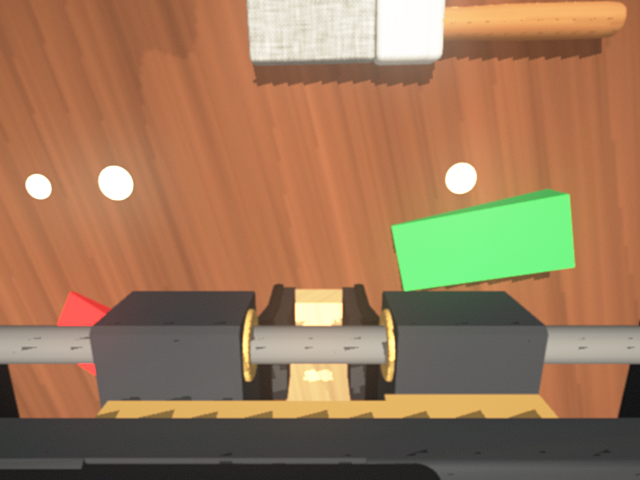

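The wrist view shows the wedge (col ~318) centred between the fingers; the green block and brush are clear. Descend behind the thick end.

>>> drive_tool:
  moves: "0 0 0.03 0 -0.54; 0 0 0.06 0 -0.54; 0 0 0.085 0 -0.54; 0 0 0.1 0 -0.54; 0 0 0.108 0 -0.54; 0 0 0.108 0 -0.54; 0 0 0.108 0 -0.54; 0 0 0.108 0 -0.54"

```text
time_s: 3.55
tool_pos: [0.6278, 0.1994, 0.0162]
tool_rot: [179.9, -0.1, 76.2]
force: [0.3, -0.5, 0.5]
grip_width: 0.0196
```

>>> drive_tool:
  moves: "-0.008 0 0.004 0 -0.54; -0.018 0 0.006 0 -0.54; -0.028 0 0.006 0 -0.54; -0.036 0 0.006 0 -0.54; -0.044 0 0.006 0 -0.54; -0.052 0 0.006 0 -0.54; -0.06 0 0.006 0 -0.54; -0.06 0 0.006 0 -0.54"

```text
time_s: 4.35
tool_pos: [0.6122, 0.1389, 0.0087]
tool_rot: [180.0, 0.0, 76.1]
force: [-0.1, -0.4, -0.9]
grip_width: 0.0203
```

```bash
cat > chk.py <<'E'
from h import *
import sys
o=get_obs(); print(o["time_s"],o["tool_pos"],o["force"],o["grip_width"])
p,d=read_camera("scene"); cv2.imwrite(f"pics/{sys.argv[1]}.png",cv2.resize(p[180:380,200:500,::-1],None,fx=2.5,fy=2.5))
W=cloud("scene",d); p=p.astype(int); x,y,h=[W[...,i] for i in range(3)]
m=(p[...,0]>160)&(p[...,0]-p[...,2]>40)&(p[...,1]>110)&(x>.54)&(x<.66)&(y>-.01)&(y<.18)&(h<.035)
A=W[m]; print("wedge",m.sum(),cv2.minAreaRect(A[:,:2].astype(np.float32)),A.mean(0).round(4))
hsv=cv2.cvtColor(p.astype(np.uint8),cv2.COLOR_RGB2HSV)
m=(abs(h-.028)<.012)&(hsv[...,1]<70)&(hsv[...,2]>120)&(abs(x-.575)<.035)&(y>-.06)&(y<.03); B=W[m]
if len(B)>30: print("arm",len(B),cv2.minAreaRect(B[:,:2].astype(np.float32)),B.mean(0).round(4))
m=(abs(h-.066)<.012)&(np.hypot(x-.56,y+.12)<.13); B=W[m]
c=np.linalg.lstsq(np.c_[B[:,:2]-[.5465,-.131],np.ones(len(B))],B[:,2],rcond=None)[0]; print("disc tilt rad",c.round(4),cv2.minEnclosingCircle(B[:,:2].astype(np.float32)))
E
python3 chk.py s1
```

```text
4.35 [0.61222981 0.13885788 0.00871985] [-0.13589422 -0.36184498 -0.89201131] 0.020334422367980137
wedge 669 ((0.5933957099914551, 0.05790865421295166), (0.07177300751209259, 0.04882534593343735), 76.0310287475586) [0.5936 0.0572 0.0121]
arm 504 ((0.5743556022644043, -0.0217190720140934), (0.08224935084581375, 0.030376212671399117), 77.04885864257812) [ 0.5754 -0.0205  0.0295]
disc tilt rad [-0.0166 -0.0052  0.0675] ((0.5471585392951965, -0.12999211251735687), 0.08084764331579208)
```

View pics/s1.png

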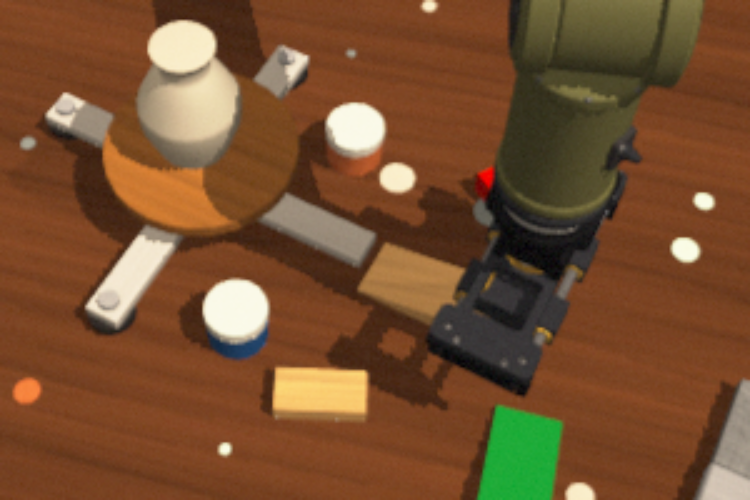

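Wedge is aligned with the arm (crop: thin edge at (380,270), arm tip at (368,255)). Continue.

>>> drive_tool:
  moves: "-0.006 0 0 0 -0.54; -0.012 0 0 0 -0.54; -0.018 0 0 0 -0.54; -0.024 0 0 0 -0.54; -0.03 0 0 0 -0.54; -0.035 0 0 0 -0.54; -0.04 0 0 0 -0.54; -0.04 0 0 0 -0.54"

```text
time_s: 5.2
tool_pos: [0.6026, 0.1006, 0.0086]
tool_rot: [-180.0, 0.0, 76.1]
force: [0.1, 0.4, 1.0]
grip_width: 0.0198
```

>>> drive_tool:
  moves: "-0.002 0 0 0 -0.54; -0.004 0 0 0 -0.54; -0.006 0 0 0 -0.54; -0.007 0 0 0 -0.54; -0.008 0 0 0 -0.54; -0.009 0 0 0 -0.54; -0.01 0 0 0 -0.54; -0.01 0 0 0 -0.54"

```text
time_s: 6.0
tool_pos: [0.6003, 0.0919, 0.0086]
tool_rot: [-180.0, 0.0, 76.2]
force: [-0.5, 0.1, 0.4]
grip_width: 0.0198
```

>>> drive_tool:
  moves: "-0.001 0 0 0 -0.54; -0.002 0 0 0 -0.54; -0.003 0 0 0 -0.54; -0.004 0 0 0 -0.54; -0.004 0 0 0 -0.54; -0.005 0 0 0 -0.54; -0.005 0 0 0 -0.54; -0.005 0 0 0 -0.54"

```text
time_s: 6.8
tool_pos: [0.5993, 0.0877, 0.0086]
tool_rot: [180.0, -0.0, 76.2]
force: [0.5, 1.9, -0.3]
grip_width: 0.0202
```

>>> drive_tool:
  moves: "-0.0005 0 0 0 -0.54; -0.001 0 0 0 -0.54; -0.001 0 0 0 -0.54; -0.0015 0 0 0 -0.54; -0.0015 0 0 0 -0.54; -0.002 0 0 0 -0.54; -0.002 0 0 0 -0.54; -0.002 0 0 0 -0.54"

```text
time_s: 7.6
tool_pos: [0.599, 0.0869, 0.0087]
tool_rot: [180.0, -0.1, 76.3]
force: [1.5, 5.5, -1.0]
grip_width: 0.02
```

>>> drive_tool:
  moves: "-0.0005 0 0 0 -0.54; -0.001 0 0 0 -0.54; -0.0015 0 0 0 -0.54; -0.002 0 0 0 -0.54; -0.002 0 0 0 -0.54; -0.002 0 0 0 -0.54; -0.002 0 0 0 -0.54; -0.002 0 0 0 -0.54"

```text
time_s: 8.4
tool_pos: [0.5989, 0.0867, 0.0089]
tool_rot: [180.0, -0.2, 76.3]
force: [3.1, 8.3, -1.8]
grip_width: 0.0204
```

```bash
python3 chk.py s2
```

```text
8.4 [0.59887214 0.0867197  0.00889638] [ 3.05751052  8.33280221 -1.80624952] 0.02035584327071422
wedge 185 ((0.5878315567970276, 0.016768671572208405), (0.032296039164066315, 0.05759560316801071), 42.25084686279297) [0.5883 0.017  0.0146]
arm 511 ((0.5746273994445801, -0.022408377379179), (0.08242388069629669, 0.031190183013677597), 76.13658142089844) [ 0.5754 -0.0204  0.0294]
disc tilt rad [-0.0157 -0.0056  0.0675] ((0.5477373600006104, -0.1298988312482834), 0.08078509569168091)
```

>>> drive_tool:
  moves: "-0.0005 0 0 0 -0.54; -0.001 0 0 0 -0.54; -0.001 0 0 0 -0.54; -0.001 0 0 0 -0.54; -0.001 0 0 0 -0.54; -0.001 0 0 0 -0.54; -0.001 0 0 0 -0.54; -0.001 0 0 0 -0.54"

```text
time_s: 9.25
tool_pos: [0.5988, 0.0866, 0.0089]
tool_rot: [179.9, -0.3, 76.3]
force: [2.7, 9.0, -1.5]
grip_width: 0.0199
```

>>> drive_tool:
  moves: "-0.0005 0 0 0 -0.54; -0.001 0 0 0 -0.54; -0.001 0 0 0 -0.54; 0 0 0 0 -0.54; 0.005 0 0 0 -0.54; 0.015 0 0 0 -0.54; 0.03 0 0 0 -0.54; 0.03 0 0 0 -0.54"

```text
time_s: 10.05
tool_pos: [0.6055, 0.1144, 0.0085]
tool_rot: [-180.0, -0.1, 76.4]
force: [-0.2, -0.2, -0.9]
grip_width: 0.0198
```

>>> drive_tool:
  moves: "0 0 -0.03 0 -1; 0 0 -0.07 0 -1; 0 0 -0.11 0 -1; 0 0 -0.14 0 -1; 0 0 -0.15 0 -1; 0.04 0 -0.15 0 -1; 0.08 0 -0.15 0 -1; 0.08 0 -0.15 0 -1"

```text
time_s: 10.85
tool_pos: [0.623, 0.1973, 0.1567]
tool_rot: [-179.8, -0.2, 76.7]
force: [0.2, 0.2, -0.3]
grip_width: 0.0007
```

```bash
python3 chk.py s3; python3 - <<'E'
from h import *
o=get_obs(); KT=K("wrist"); p,d=read_camera("wrist"); cv2.imwrite("pics/w3.png",p[:,:,::-1])
for n in ["press_spot","wedge","bare_foot"]:
    for c in ["scene","wrist"]:
        for r in pinpoint(c,n)[:3]: print(n,c,round(r["conf"],2),np.round(r["uv"]),onplane(c,r["uv"],{"press_spot":.028,"wedge":0,"bare_foot":.01}[n],KT if c=="wrist" else None).round(3))
E
```

```text
10.85 [0.62296099 0.19733182 0.15670674] [ 0.16451368  0.15380215 -0.34071255] 0.0007332869203600589
wedge 672 ((0.5886359214782715, 0.03487462177872658), (0.08619508147239685, 0.049556273967027664), 76.32846069335938) [0.5921 0.043  0.0198]
arm 512 ((0.5739633440971375, -0.022242121398448944), (0.0829138457775116, 0.030963804572820663), 75.65882873535156) [ 0.5755 -0.0206  0.0293]
disc tilt rad [-0.0174 -0.0052  0.0675] ((0.547588586807251, -0.1310282051563263), 0.08070238679647446)
press_spot scene 0.63 [343. 277.] [0.582 0.009 0.028]
wedge scene 0.96 [406. 375.] [0.737 0.166 0.   ]
wedge scene 0.67 [345. 288.] [0.59  0.016 0.   ]
wedge scene 0.62 [415. 253.] [0.466 0.141 0.   ]
wedge wrist 0.92 [152. 325.] [0.464 0.143 0.   ]
wedge wrist 0.68 [323. 411.] [0.587 0.025 0.   ]
wedge wrist 0.68 [461. 230.] [0.733 0.164 0.   ]
bare_foot scene 0.64 [344. 281.] [0.579 0.011 0.01 ]
```

View pics/s3.png

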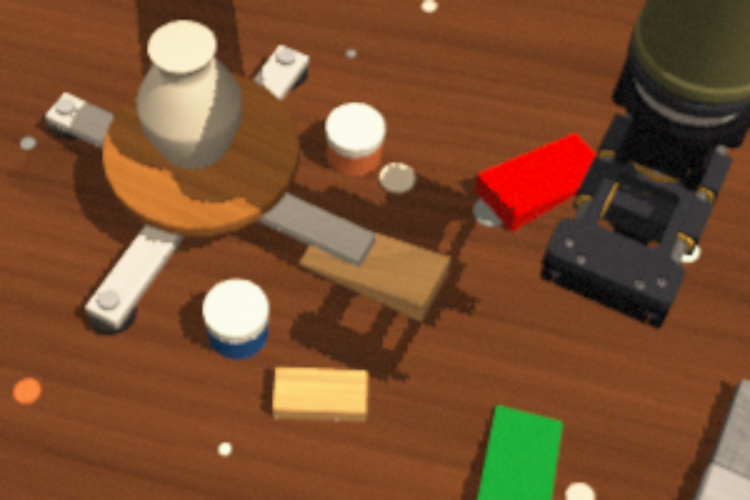

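The crop shows the thin edge under the arm at (310,262), centred; the stand has not moved. Now over the press spot.

>>> drive_tool:
  moves: "-0.04 0.001 0 0 -1; -0.08 0.002 0 0 -1; -0.12 0.003 0.02 0 -1; -0.16 0.003 0.04 0 -1; -0.185 0.003 0.06 0 -1; -0.196 0.003 0.08 0 -1; -0.196 0.003 0.1 0 -1; -0.196 0.003 0.1 0 -1"

```text
time_s: 12.05
tool_pos: [0.5779, -0.0031, 0.0562]
tool_rot: [-179.7, 0.1, 76.1]
force: [-0.0, 0.1, -0.7]
grip_width: 0.0004
```

>>> drive_tool:
  moves: "0 0 0 0 -1; 0 0 0 0 -1; 0 0 0.002 0 -1; 0 0 0.005 0 -1; 0 0 0.009 0 -1; 0 0 0.012 0 -1; 0 0 0.014 0 -1; 0 0 0.014 0 -1"

```text
time_s: 12.85
tool_pos: [0.5801, -0.0018, 0.044]
tool_rot: [-180.0, 0.0, 76.2]
force: [-0.2, -1.0, 0.6]
grip_width: 0.0009
```

>>> drive_tool:
  moves: "0.003 -0.001 0 0 -1; 0.007 -0.002 0.003 0 -1; 0.007 -0.002 0.006 0 -1; 0.007 -0.002 0.009 0 -1; 0.007 -0.002 0.011 0 -1; 0.007 -0.002 0.013 0 -1; 0.007 -0.002 0.015 0 -1; 0.007 -0.002 0.016 0 -1"

```text
time_s: 13.65
tool_pos: [0.5801, 0.0053, 0.0284]
tool_rot: [-180.0, 0.0, 76.2]
force: [-2.5, -0.3, 6.7]
grip_width: 0.0007
```

>>> drive_tool:
  moves: "0 0 0 0 -1; 0 0 0.001 0 -1; 0 0 0.001 0 -1; 0 0 0.001 0 -1; 0 0 0.001 0 -1; 0 0 0.001 0 -1; 0 0 0.001 0 -1; 0 0 0.001 0 -1"

```text
time_s: 14.45
tool_pos: [0.5803, 0.0054, 0.0285]
tool_rot: [180.0, -0.0, 76.2]
force: [-1.6, 0.4, 5.3]
grip_width: 0.0004
```

```bash
python3 chk.py s4
```

```text
14.45 [0.58034254 0.00540557 0.02846545] [-1.55901573  0.44242938  5.29362587] 0.000448582111867674
wedge 719 ((0.5876377820968628, 0.04672418534755707), (0.06440287828445435, 0.05794519931077957), 76.72871398925781) [0.5924 0.0489 0.0201]
arm 81 ((0.5688492059707642, -0.020698904991149902), (0.0802217572927475, 0.016709161922335625), 75.14591979980469) [ 0.5666 -0.0303  0.0294]
disc tilt rad [-0.0165 -0.007   0.0675] ((0.5559229254722595, -0.10320992022752762), 0.1084531620144844)
```

>>> drive_tool:
  moves: "0 0 0.001 0 -1; 0 0 0.002 0 -1; 0 0 0.003 0 -1; 0 0 0.003 0 -1; 0 0 0.003 0 -1; 0 0 0.003 0 -1; 0 0 0.003 0 -1; 0 0 0.003 0 -1"

```text
time_s: 15.3
tool_pos: [0.5804, 0.0055, 0.028]
tool_rot: [-180.0, -0.1, 76.2]
force: [-9.3, -1.1, 22.2]
grip_width: 0.0004
```

>>> drive_tool:
  moves: "0 0 -0.002 0 -1; 0 0 -0.004 0 -1; 0 0 -0.01 0 -1; 0 0 -0.03 0 -1; 0 0 -0.06 0 -1; 0.04 0 -0.09 0 -1; 0.08 0 -0.12 0 -1; 0.12 0 -0.12 0 -1"

```text
time_s: 16.1
tool_pos: [0.6121, 0.1237, 0.15]
tool_rot: [179.6, -0.3, 76.2]
force: [1.0, 0.7, 0.1]
grip_width: 0.0007
```

>>> drive_tool:
  moves: "0.03 0 0 0 -1; 0.06 0 0 0 -1; 0.06 0 0 0 -1; 0.06 0 0 0 -1; 0.06 0 0 0 -1; 0.06 0 0 0 -1; 0.06 0 0 0 -1; 0.06 0 0 0 -1"

```text
time_s: 16.9
tool_pos: [0.6231, 0.1795, 0.1448]
tool_rot: [180.0, -0.0, 76.1]
force: [-0.1, 0.4, 0.1]
grip_width: 0.0002
```

```bash
python3 chk.py s5; python3 - <<'E'
from h import *
z=np.load("scene0.npz");p,d=read_camera("scene")
W=cloud("scene",z["d"]);x,y,h=[W[...,i] for i in range(3)]
m=(abs(h-.066)<.012)&(np.hypot(x-.56,y+.12)<.13)
for D in (z["d"],d):
    B=cloud("scene",D)[m]; print(np.linalg.lstsq(np.c_[B[:,:2]-[.5465,-.131],np.ones(len(B))],B[:,2],rcond=None)[0].round(4))
E
```

```text
16.9 [0.62312739 0.17950953 0.14477999] [-0.05838879  0.35120585  0.05648131] 0.00023815612629773437
wedge 671 ((0.5884082913398743, 0.035420529544353485), (0.0859966054558754, 0.05027874559164047), 77.6614761352539) [0.592  0.0431 0.0198]
arm 505 ((0.5742674469947815, -0.021560166031122208), (0.0815153568983078, 0.029668444767594337), 75.18766784667969) [ 0.5755 -0.0205  0.0292]
disc tilt rad [-0.0158 -0.0064  0.0674] ((0.5469419360160828, -0.12994182109832764), 0.08114653825759888)
[-0.0154 -0.0045  0.0675]
 ** On entry to DLASCL parameter number  4 had an illegal value
 ** On entry to DLASCL parameter number  4 had an illegal valueTraceback (most recent call last):
  File "<stdin>", line 6, in <module>
    x, resids, rank, s = _umath_linalg.lstsq(a, b, rcond,
                         ~~~~~~~~~~~~~~~~~~~^^^^^^^^^^^^^
                                             signature=signature)
                                             ^^^^^^^^^^^^^^^^^^^^
    raise LinAlgError("SVD did not converge in Linear Least Squares")
numpy.linalg.LinAlgError: SVD did not converge in Linear Least Squares
```

View pics/s5.png

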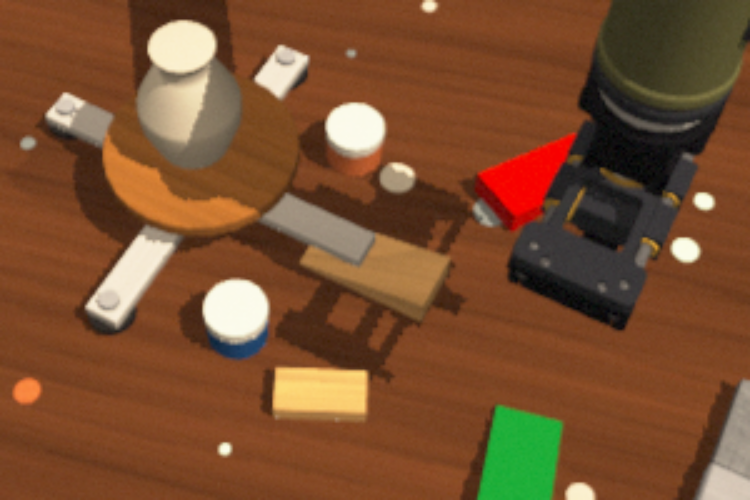

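The crop is unchanged from before the press: wedge at (380,270) under the arm, the stand in place, and the gripper clear.

```bash
python3 -c "
from cell import *
print(sign_off())"
```

```text
the job is handed in; nothing more can be done
None
```

I pushed the wedge under the bare foot, pressed the arm to check it, let go and handed the job in. As far as I could measure, everything was met; `sign_off()` gave no verdict.

- **Wedge:** I pushed it along the table with two fingertips, thin edge first. Resistance reached about 9.4 N at the last reading, just under the 10 N given as snug. A final small nudge before backing off was not read separately.
- **Press check:** I pressed on the arm above the foot at about 5–7 N, then 22 N. The 22 N was more than I intended, because I added a little too much. The fingertip sank only about 0.5 mm, and the tilt, measured only at the lighter press, matched the other readings within noise.
- **Last pictures:** The wedge lies flat, in line with the arm, and did not move between before and after the press. The stand's centre is within about 1–2 mm of where it started. The pots and offcut look undisturbed, and the gripper is clear of everything.
- **Failed or disagreed:** One extra before/after depth comparison of the stand's level failed on missing depth readings, so I relied on the main tilt check. That check carries a constant offset of about 0.016 rad, already there in the first picture, so it shows the tilt did not change but does not measure it exactly.

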